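# Turn a sterile ink-cup holder over by tipping its turn-over tray both ways

## Task

The sterile ink-cup holder lies cup face down on the rack of the turn-over tray: turn it cup face up by tipping the tray, without ever touching the holder. Lift the red handle, with the other end of the tray staying on the table, until the holder has slid out across the gap, lower it again, then lift the black handle until the holder drops through the gap and turns over under the rack, and lower that end too. Never tip the tray steeper than about 50 degrees or let it drop, finish with it flat on the table about where it stood and the holder lying cup face up on the tray's floor, let go, and do not disturb the other things on the table.

Things in the scene. Friction and masses are not known exactly. Their poses are not given: they have to be found in the camera images.
- tray: Loose turn-over tray, open on top, 150 mm long (its y), 88 wide (x), 110 high, about 0.6 kg (varies by a quarter); clear side walls, steel ends. Origin: centre of the underside; z up; +y towards the red handle. The flat underside reaches y = -75 to +75 mm: it pivots on these end edges when the other end is lifted.
- red_handle (a point): Middle of the red bar handle (round, 10 mm thick, 80 mm long, level, along the tray's x) outside the rack end: 125 mm from the tray's centre along +y, 90 mm above the underside; 48 mm clear between bar and end wall, whose top is 20 mm higher than the bar. Axes as the tray's. The bar can turn between the fingers while the tray tips.
- black_handle (a point): Middle of the black bar handle, the same as the red one, at the gap end: 125 mm from the tray's centre along -y, 90 mm above the underside, 48 mm clear to the end wall.
- rack_lip (a point): Middle of the open lip of the rack (three rubber-coated bars along y, top 80 mm above the underside), at y = -18 mm in the tray; the rack runs from here to the red-end wall (inner face y = +68). Beyond the lip is the gap, up to the black-end wall, which leans outward (inner face y = -61 at the floor, -65 at rack height). The holder starts to slide at 25 to 40 degrees of tilt (varies).
- floor_mid (a point): Middle of the tray's slippery lower floor, 4 mm above the underside, 80 mm wide, running under the whole rack (70 mm of free height). Tipped the first way, the holder slides 30 to 50 mm until its edge is against the leaning wall: it bridges the gap or stands in it. Tipped the other way, by 15 to 46 degrees, that edge drops and slides under the rack: it lies here, turned over.
- holder_center (a point): Centre of the ink-cup holder: loose slab 70 (its x) by 80 (its y) by 12 mm (its z), about 0.12 kg, white, with one blue face that has six round black cup places. Its z axis leaves the plain white face: up at the start (blue face down), down once turned over. It starts on the rack, long side along the tray's y, centre 12 to 24 mm from the tray's centre towards the red end.
- machine: Bystander: teal pen-shaped tattoo machine, 130 mm long, 33 mm thick, lying on two small black feet along its x. Origin under its middle. Leave alone.
- ink: Bystander: blue ink bottle, 42 mm across, 110 mm high, black cap. Origin at the centre of its foot. Leave alone.
- tape: Bystander: cardboard-brown roll, 76 mm across, 50 mm high, standing on its flat side. Origin at the centre of its foot. Leave alone.
- soap: Bystander: green soap bottle, 64 mm across, 170 mm high. Origin at the centre of its foot. Leave alone.
Things that resemble listed ones, but are neither listed nor needed, are in the scene too. Of the things that look like the part that bears holder_center, the largest one is meant.

How it is judged:
On the way, in this order (a step that is already met when the one before it is completed fails the run):
1. tipped by the red handle, the holder has slid off its place on the rack, out over the gap (y of holder_center in the frame of tray below -0.002 m and angle between holder_center's own z axis and vertical below 2.5 rad), for 0.2 s.
2. the holder has turned over and lies cup face up on the tray's floor (angle between holder_center's own z axis and vertical above 3 rad and z of holder_center in the frame of tray between 0 and 0.02 m and y of holder_center in the frame of tray between -0.065 and 0.075 m and x of holder_center in the frame of tray between -0.03 and 0.03 m), for 0.2 s.
At the end, for the whole second after the job is handed in: The holder lies blue cup face up, flat (within 8 degrees), on the lower floor inside the tray (anywhere along it), and the tray stands flat on the table (within 2 degrees), at rest, within 80 mm of where it stood (all of step 2 and angle between tray's own z axis and vertical below 0.04 rad and height (world z) of tray below 0.006 m and distance of tray from where it was at the start of the episode below 0.08 m and linear speed of each of tray, holder below 0.02 m/s); the robot touches nothing.
It fails at once if the holder is touched by the gripper or the arm (contact force between any of the fingers, the arm and holder above 0.3 N).
It fails at once if the tray is tipped steeper than about 50 degrees (angle between tray's own z axis and vertical above 0.96 rad).
It fails at once if the tray is dropped or flung (faster than 0.5 m/s) (linear speed of tray above 0.5 m/s).
It fails at once if another thing on the table is moved by more than 30 mm (distance of any of machine, ink, tape, soap from where it was at the start of the episode above 0.03 m).
It also fails if it takes over 72 s, if anything falls off the work surface, if the arm or the gripper's body presses on something with over 40 N, if the wrist force passes 120 N, or if a joint passes its speed limit or range.

## Robot

A 6-joint arm with a two-finger parallel gripper is mounted at the origin on the work surface. World frame = base frame: x ahead of the robot, y to its left, z up, the work surface at z = 0. Lengths are in m, angles in rad, forces in N, time in s.
With the tool pointing down it reaches from about 0.25 to 0.725 m from the base axis. Payload 4 kg.
Tool frame: the origin (TCP) lies midway between the tips of the shut fingers; the grasp point (between the pads) lies 19 mm behind it; z points along the fingers, y is the direction in which the jaws open and shut (so a half turn about z gives the same grasp; the last joint's range is limited). The gripper opens to 85 mm and grips with 20 to 120 N. Pads are 22 mm wide; open, the fingers measure 114 mm over their backs; the gripper's body (76 mm by 85 mm) begins 54 mm behind the grasp point. The pads swing forward as they close: fully open they stand 13 mm farther back than shut.
Start: joints at [1.226, 0.241, 0.005, 1.335, 0, 1.571], TCP at [0.169, 0.471, 0.231] pointing down, gripper open.
Joint ranges: [-2.72, 2.72], [-1.05, 1.87], [-1.09, 1.28], [-1.99, 2.15], [-1.42, 1.44], [-3.14, 3.14]. Speed limits (rad/s): [2.79, 2.79, 3.14, 3.14, 3.14, 3.14].

## Interface

Orientations are given as a unit quaternion [x, y, z, w].
In Python, from workcell import get_obs, camera, camera_model, job_done, masks_of gives the robot as it stands.
- The arm moves only by the tool jog_arm, never from a script. Its argument "deltas" is a list that holds one entry, the list of rows, each a list of 7 numbers: the shift along the tool's x, y, z in mm, then the turn, a rotation vector about the tool's x, y, z in degrees, then the finger opening in mm, from 0 to 85.4. A call has 1 to 5 rows; each row shifts and turns the pose as measured when the row begins, along the tool's axes as they then stand; what a row does not reach is not made up. A row lasts 1/10 s, in which the tool goes at most 50 mm and 8.59 degrees, less where a joint would pass 70% of its speed; a pose out of reach is approached as far as the arm can. A call with a gripper value outside its range is refused whole. The fingers move at their own pace and stop on an object; the grip force is fixed at half the most. Time passes only in rows, so rows that do not move let the fingers close. It gives the time, the measured TCP pose, the force and the opening at its end, in the units of the state.
- get_obs(): the state, without advancing time (a new reading comes with each control period).
- camera(name): name is "scene" or "top" or "wrist"; returns the picture (480x640x3 uint8, red, green, blue); there is no depth.
- camera_model(name): a dict with "fovy" (degrees; the focal length in pixels is half the picture's height over the tangent of half this angle, whatever the lens; pixels are square), "cx", "cy" (the principal point, pixels), "pose" (4x4, takes a point from camera to world coordinates); the wrist camera has in their place "T_tool_cam" (4x4, takes a point from camera to tool coordinates, whose origin is the TCP and whose axes are the flange's). Camera axes: x right, y down, z forward; pixel columns grow to the right and rows downward; lengths in m; the calibration is good to about 2 mm. A picture is of the moment at which its call begins: read the wrist's pose just before it. camera_model takes no time and is no camera call.
- job_done(): hands the job in, once; it reports no verdict.
Trained networks look in the newest picture that a camera, given by its name, has taken for a name from the list of things; names that differ only in an ending like _2 or _b are one class to them, and where a whole thing is asked for, a point or a joint stands for the part that bears it (a point fixed in the world has none). Each returns a list of dicts, best first, with "conf" (0 to 1); they miss things now and then, are a little off and sometimes report something else, mostly with a low value. They report only what shows in the picture. A call takes as long as a camera call. They do not tell look-alikes from the thing itself.
- masks_of(target, camera): "pixels" (480x640 bool, what is visible of it) and "at" ([column, row] in pixels, amid what is visible of it).
The state is a dict: "clock": time; "joint_pos": joint angles; "joint_vel": joint speeds; "tau": joint torques, N m; "eef_pos": TCP position; "tool_rot": TCP orientation; "ft_force": force on the tool from outside, world axes, zero at the start; "ft_torque": the same for the moment, N m; "grip_width": finger opening in m.
Only numpy, scipy, OpenCV 4.12 (cv2) and the standard library are available. Lean on these libraries where they do the work, as an engineer would, in place of code of your own. Each camera call takes 0.05 s, during which the arm holds its last target. There are 200 camera calls.

## Working session

There is one attempt and no reset: what is moved stays moved. The work goes in short steps, Python scripts to look and compute and a tool call to move; the robot and the scene stay as the last step left them, time stands still between calls to the robot, and variables do not carry over. Pictures are saved under pics/ and viewed, about 8 in all and at most 12, crops included, and the job is handed in when it is done.

Besides the shell and the picture viewer there is one more tool, called after "Emit:" by a JSON object that holds its "name" and its "arguments", one argument or row to a line. jog_arm: Moves the arm, as the interface text tells. Its arguments: {"type":"object","properties":{"deltas":{"type":"array"}},"required":["deltas"]}

```bash
mkdir -p pics; ls
cat > h.py <<'E'
import numpy as np, cv2
from workcell import *
from scipy.spatial.transform import Rotation as R
def save(img,n): cv2.imwrite(f'pics/{n}.png',cv2.cvtColor(img,cv2.COLOR_RGB2BGR))
def f_of(m): return 240/np.tan(np.radians(m['fovy'])/2)
def to_plane(name,uv,z):
    m=camera_model(name);f=f_of(m);P=np.array(m['pose'])
    d=P[:3,:3]@np.array([(uv[0]-m['cx'])/f,(uv[1]-m['cy'])/f,1]);o=P[:3,3]
    return o+d*(z-o[2])/d[2]
def proj(name,p):
    m=camera_model(name);f=f_of(m);P=np.array(m['pose'])
    c=P[:3,:3].T@(np.array(p)-P[:3,3]);return np.array([m['cx']+f*c[0]/c[2],m['cy']+f*c[1]/c[2]])
E
python3 - <<'E'
from h import *
for c in ['top','scene']:
    im=camera(c);save(im,c+'0');m=camera_model(c);print(c,m['fovy'],m['cx'],m['cy'],np.round(m['pose'],3).tolist(),{k:v for k,v in m.items() if k not in('fovy','cx','cy','pose')})
    for t,z in [('tray',0.05),('red_handle',.09),('black_handle',.09),('holder_center',.09),('machine',.02),('ink',.11),('tape',.05),('soap',.17)]:
        for r in masks_of(t,c)[:3]:
            print(t,round(r['conf'],2),np.round(r['at']),r['pixels'].sum(),np.round(to_plane(c,r['at'],z),3))
print(get_obs())
E
```

```text
pics
top 54.02547083160339 313.76800089995925 238.38405712003674 [[0.002, -0.994, 0.109, 0.427], [-1.0, -0.003, -0.009, -0.109], [0.009, -0.109, -0.994, 1.08], [0.0, 0.0, 0.0, 1.0]] {}
tray 0.98 [295. 261.] 2712 [ 0.491 -0.077  0.05 ]
red_handle 0.87 [294. 261.] 2660 [ 0.489 -0.077  0.09 ]
black_handle 0.75 [295. 259.] 2371 [ 0.493 -0.078  0.09 ]
holder_center 0.86 [261. 330.] 508 [ 0.346 -0.009  0.09 ]
holder_center 0.7 [297. 262.] 2476 [ 0.487 -0.082  0.09 ]
holder_center 0.63 [270. 257.] 1311 [ 0.497 -0.026  0.09 ]
machine 0.63 [345. 145.] 745 [ 0.761 -0.191  0.02 ]
ink 0.56 [251. 150.] 441 [0.722 0.016 0.11 ]
tape 0.73 [166. 157.] 843 [0.723 0.212 0.05 ]
soap 0.74 [482. 253.] 1213 [ 0.5   -0.445  0.17 ]
scene 42.862209944898616 329.1888009795656 255.83213234673897 [[-0.723, 0.447, -0.526, 1.344], [0.69, 0.454, -0.564, 0.709], [-0.013, -0.771, -0.637, 1.022], [0.0, 0.0, 0.0, 1.0]] {}
tray 0.71 [367. 266.] 3681 [ 0.502 -0.058  0.05 ]
red_handle 0.8 [371. 266.] 3762 [ 0.529 -0.02   0.09 ]
red_handle 0.23 [256. 194.] 1116 [ 0.533 -0.449  0.09 ]
black_handle 0.97 [371. 269.] 3867 [ 0.
[... 397 characters left out ...]
1064 [ 0.609 -0.345  0.17 ]
{'clock': 0.9, 'joint_pos': array([1.22601451e+00, 2.40630302e-01, 5.03243905e-03, 1.33516902e+00,
       6.28002311e-06, 1.57080269e+00]), 'joint_vel': array([-0.00018362,  0.00260593, -0.00220746, -0.00080711, -0.00062595,
        0.00014333]), 'tau': array([-3.76510206e-04, -3.72199237e+01,  2.52690697e+01,  1.06538704e-03,
       -1.35623518e-04, -2.00450899e-06]), 'eef_pos': array([0.1690032 , 0.47060121, 0.23130372]), 'tool_rot': array([ 1.71541439e-01,  9.85176905e-01,  1.50447171e-05, -5.67728297e-07]), 'ft_force': array([ 0.60714354,  1.09771109, -0.14659957]), 'ft_torque': array([-0.04559404, -0.02168192, -0.02161435]), 'grip_width': 0.08541181994765275}
```

View pics/top0.png

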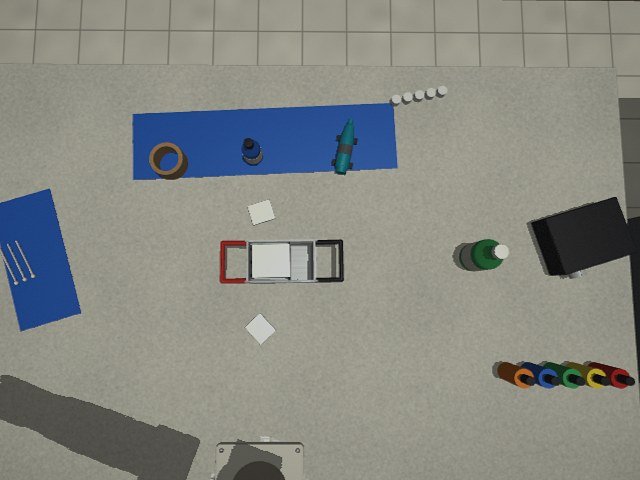

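View pics/scene0.png

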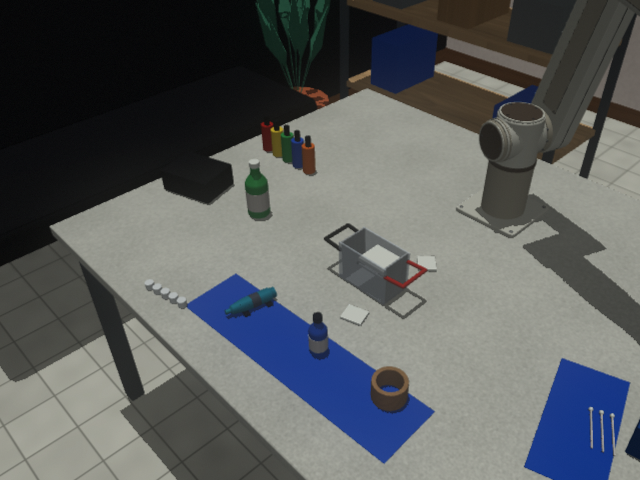

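The top view shows the tray with its red bar at about (222,262) and black bar at (342,260), so its y axis runs along world +y. I'll refine this by colour.

Run:
```python
from h import *
im=cv2.imread('pics/top0.png')[...,::-1].astype(int)
r,g,b=im[...,0],im[...,1],im[...,2]
roi=np.zeros(r.shape,bool);roi[230:295,205:355]=1
red=roi&(r>90)&(g<60)&(b<60); blk=roi&(r<50)&(g<50)&(b<50); blk[:,:315]=0
C=[]
for n,m in (('red',red),('blk',blk)):
    v,u=np.nonzero(m);print(n,u.min(),u.max(),v.min(),v.max())
    # bar: columns at outer edge
    cols=[(c,(m[:,c]).sum()) for c in range(u.min(),u.max()+1)];print(cols)
    sel=[c for c,k in cols if k>30]
    pts=[(c,np.nonzero(m[:,c])[0]) for c in sel]
    uc=np.mean(sel);
    vm=np.mean([p[1].mean() for p in pts]);
    # slope of bar: mean col by row
    rows=range(v.min()+6,v.max()-5);sub=m[:,sel[0]-2:sel[-1]+3]
    cm=[np.nonzero(sub[q])[0].mean()+sel[0]-2 for q in rows];k=np.polyfit(list(rows),cm,1)
    a=to_plane('top',(np.polyval(k,v.min()),v.min()),.09);e=to_plane('top',(np.polyval(k,v.max()),v.max()),.09)
    print(n,a,e,(a+e)/2);C.append((a+e)/2)
d=C[0]-C[1];print('dist',np.linalg.norm(d),'yaw of y axis from world y(deg)',np.degrees(np.arctan2(-d[0],d[1])),'centre',(C[0]+C[1])/2)
z=cv2.resize(cv2.cvtColor(im.astype(np.uint8),cv2.COLOR_RGB2BGR)[225:300,205:360],None,fx=5,fy=5,interpolation=cv2.INTER_CUBIC);cv2.imwrite('pics/crop1.png',z)
```

```text
red 220 245 241 282
[(220, np.int64(7)), (221, np.int64(41)), (222, np.int64(42)), (223, np.int64(42)), (224, np.int64(30)), (225, np.int64(8)), (226, np.int64(8)), (227, np.int64(8)), (228, np.int64(8)), (229, np.int64(8)), (230, np.int64(8)), (231, np.int64(8)), (232, np.int64(8)), (233, np.int64(8)), (234, np.int64(8)), (235, np.int64(8)), (236, np.int64(8)), (237, np.int64(8)), (238, np.int64(8)), (239, np.int64(8)), (240, np.int64(8)), (241, np.int64(8)), (242, np.int64(8)), (243, np.int64(8)), (244, np.int64(6)), (245, np.int64(4))]
red [0.53021943 0.0740012  0.09      ] [0.44404443 0.07443462 0.09      ] [0.48713193 0.07421791 0.09      ]
blk 316 343 240 281
[(316, np.int64(4)), (317, np.int64(6)), (318, np.int64(7)), (319, np.int64(9)), (320, np.int64(9)), (321, np.int64(9)), (322, np.int64(9)), (323, np.int64(9)), (324, np.int64(8)), (325, np.int64(8)), (326, np.int64(8)), (327, np.int64(8)), (328, np.int64(8)), (329, np.int64(8)), (330, np.int64(8)), (331, np.int64(8)), (332, np.int64(9)), (333, np.int64(9)), (334, np.int64(9)), (335, np.int64(9)), (336, np.int64(8)), (337, np.int64(8)), (338, np.int64(8)), (339, np.int64(28)), (340, np.int64(42)), (341, np.int64(24)), (342, np.int64(40)), (343, np.int64(2))]
blk [ 0.53306194 -0.17384879  0.09      ] [ 0.44665905 -0.17540234  0.09      ] [ 0.4898605  -0.17462556  0.09      ]
dist 0.2488584312569949 yaw of y axis from world y(deg) 0.6282222046993446 centre [ 0.48849621 -0.05020383  0.09      ]
```

View pics/crop1.png

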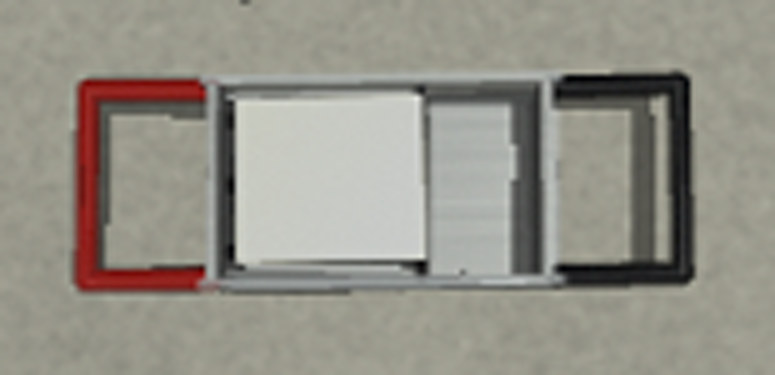

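Emit:
{"name": "jog_arm", "arguments": {
  "deltas": [
    [[0,0,0,0,0,-6.8,40],[0,0,0,0,0,-6.8,40],[0,0,0,0,0,-6.8,40],[-20,-25,0,0,0,0,40],[-28,-35,0,0,0,0,40]]
  ]
}}

```text
clock: 1.4
eef_pos: [0.2174, 0.4143, 0.2309]
tool_rot: [-0.017, 1.0, 0.001, -0.0]
ft_force: [0.5, 1.0, 0.7]
grip_width: 0.0401
```

Emit:
{"name": "jog_arm", "arguments": {
  "deltas": [
    [[-28,-35,0,0,0,0,40],[-28,-35,0,0,0,0,40],[-28,-35,0,0,0,0,40],[-28,-35,0,0,0,0,40],[-28,-35,0,0,0,0,40]]
  ]
}}

```text
clock: 1.9
eef_pos: [0.3677, 0.2389, 0.2311]
tool_rot: [-0.02, 1.0, 0.002, 0.001]
ft_force: [1.5, 1.3, -0.3]
grip_width: 0.0402
```

Run:
```python
from h import *
o=get_obs();Rm=R.from_quat(o['tool_rot']).as_matrix();print(o['joint_pos'],o['eef_pos'],o['grip_width']);print(Rm.round(3))
print('left, tool axes mm',(Rm.T@(np.array([.487,.074,.231])-o['eef_pos'])*1000).round(1))
m=camera_model('wrist');print(m['fovy'],np.round(m['T_tool_cam'],3))
```

```text
[ 0.57452927  0.11576942 -0.14896889  1.30199595  0.00221312  0.53419273] [0.36771957 0.23885344 0.23111089] 0.04024260209606643
[[-0.999 -0.04   0.002]
 [-0.04   0.999  0.004]
 [-0.002  0.004 -1.   ]]
left, tool axes mm [-112.5 -169.5   -0.3]
65.06794027610319 [[ 0.    -0.951 -0.308  0.078]
 [ 1.     0.001 -0.001 -0.001]
 [ 0.001 -0.308  0.951 -0.143]
 [ 0.     0.     0.     1.   ]]
```

Emit:
{"name": "jog_arm", "arguments": {
  "deltas": [
    [[-28,-42,0,0,0,1.7,40],[-28,-42,0,0,0,0,40],[-28,-42,0,0,0,0,40],[-24,-38,0,0,0,0,40],[0,0,0,0,0,0,40]]
  ]
}}

```text
clock: 2.4
eef_pos: [0.4817, 0.0715, 0.2315]
tool_rot: [-0.001, 1.0, 0.002, 0.004]
ft_force: [0.0, 0.4, 0.5]
grip_width: 0.0401
```

```bash
cat > w.py <<'E'
from h import *
import sys
# wrist view: bar line estimate at height .09
def left(t):
    o=get_obs();Rm=R.from_quat(o['tool_rot']).as_matrix()
    print('eef',o['eef_pos'].round(4),'yaw',np.degrees(np.arctan2(Rm[1,1],Rm[0,1])).round(2),'tilt',np.round(Rm[:,2],3),'left',(Rm.T@(np.array(t)-o['eef_pos'])*1000).round(1),'F',o['ft_force'].round(1),'gw',o['grip_width'].round(4),'t',o['clock'])
E
python3 - <<'E'
from w import *
left([.487,.074,.072])
save(camera('wrist'),'w1')
E
```

```text
Traceback (most recent call last):
  File "w.py", line 6, in left
    print('eef',o['eef_pos'].round(4),'yaw',np.degrees(np.arctan2(Rm[1,1],Rm[0,1])).round(2),'tilt',np.round(Rm[:,2],3),'left',(Rm.T@(np.array(t)-o['eef_pos'])*1000).round(1),'F',o['ft_force'].round(1),'gw',o['grip_width'].round(4),'t',o['clock'])
                                                                                                                                                                                                               ^^^^^^^^^^^^^^^^^^^^^
AttributeError: 'float' object has no attribute 'round'
```

```bash
sed -i "s/o\['grip_width'\].round(4)/round(float(o['grip_width']),4)/" w.py
python3 - <<'E'
from w import *
left([.487,.074,.072])
o=get_obs();im=camera('wrist');save(im,'w1')
m=camera_model('wrist');f=f_of(m)
T=np.eye(4);T[:3,:3]=R.from_quat(o['tool_rot']).as_matrix();T[:3,3]=o['eef_pos'];P=T@np.array(m['T_tool_cam'])
def pl(u,v,z):
    d=P[:3,:3]@[(u-m['cx'])/f,(v-m['cy'])/f,1];return P[:3,3]+d*(z-P[2,3])/d[2]
a=im.astype(int);red=(a[...,0]>80)&(a[...,1]<60)&(a[...,2]<60)
v,u=np.nonzero(red);print(len(u),u.min(),u.max(),v.min(),v.max())
for q in range(v.min(),v.max(),25):
    c=np.nonzero(red[q])[0]
    if len(c): print(q,c.min(),c.max(),len(c),pl(c.min(),q,.09).round(4),pl(c.max(),q,.09).round(4))
E
```

```text
eef [0.4817 0.0715 0.2315] yaw 90.15 tilt [ 0.007  0.005 -1.   ] left [ -4.1   1.8 159.5] F [0.  0.4 0.5] gw 0.0401 t 2.4
1858 255 332 177 285
177 255 327 69 [0.4447 0.0211 0.09  ] [0.4446 0.0752 0.09  ]
202 320 328 9 [0.4637 0.07   0.09  ] [0.4637 0.0761 0.09  ]
277 265 332 68 [0.5264 0.025  0.09  ] [0.5263 0.0799 0.09  ]
```

View pics/w1.png

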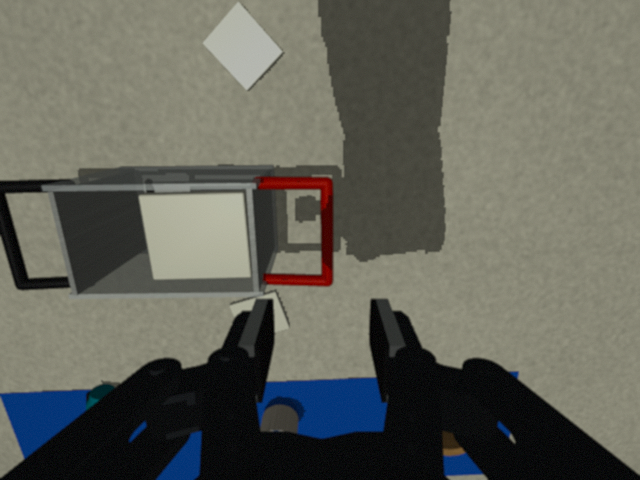

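Emit:
{"name": "jog_arm", "arguments": {
  "deltas": [
    [[-4,2,35,0,0,0,40],[0,0,40,0,0,0,40],[0,0,35,0,0,0,40],[0,0,25,0,0,0,40],[0,0,10,0,0,0,40]]
  ]
}}

```text
clock: 2.95
eef_pos: [0.4864, 0.081, 0.0856]
tool_rot: [-0.004, 1.0, 0.005, 0.007]
ft_force: [-0.8, 0.9, 0.6]
grip_width: 0.0401
```

Run:
```python
from w import *
left([.487,.074,.072])
```

```text
eef [0.4864 0.081  0.0856] yaw 90.48 tilt [ 0.014  0.01  -1.   ] left [-0.4 -7.1 13.6] F [-0.8  0.9  0.6] gw 0.0401 t 2.95
```

Emit:
{"name": "jog_arm", "arguments": {
  "deltas": [
    [[0,-7,10,0.6,0.8,0,40],[0,0,3,0,0,0,40],[0,0,0,0,0,0,40]]
  ]
}}

```text
clock: 3.25
eef_pos: [0.4859, 0.0756, 0.0722]
tool_rot: [-0.006, 1.0, -0.001, -0.001]
ft_force: [0.0, 0.2, 0.1]
grip_width: 0.0397
```

Run:
```python
from w import *
left([.487,.074,.072])
```

```text
eef [0.4859 0.0756 0.0722] yaw 90.68 tilt [-0.002 -0.002 -1.   ] left [-1.1 -1.7  0.2] F [0.  0.2 0.1] gw 0.0397 t 3.25
```

Now grip.

Emit:
{"name": "jog_arm", "arguments": {
  "deltas": [
    [[0,-1.5,0,0,0,0,0],[0,0,0,0,0,0,0],[0,0,0,0,0,0,0],[0,0,0,0,0,0,0]]
  ]
}}

```text
clock: 3.65
eef_pos: [0.4878, 0.0745, 0.0748]
tool_rot: [-0.006, 1.0, -0.0, 0.001]
ft_force: [0.1, 1.1, -3.6]
grip_width: 0.0075
```

```bash
cat >> w.py <<'E'
# arc plan: grasp->tilt; pivot p=(y,0), sgn=+1 red
def plan(ypiv,sgn,z0tcp,y0,tilts):
    r=np.hypot(.2,.09);a=np.arctan2(.09,.2)
    for t in tilts:
        q=a+np.radians(t);print(t,'y',round(ypiv+sgn*r*np.cos(q),4),'z',round(r*np.sin(q)-.09+z0tcp,4))
E
python3 - <<'E'
from w import *
left([.487,.074,.072])
y=get_obs()['eef_pos'][1]
plan(y-.2,1,.072,y,range(0,52,4))
E
```

```text
eef [0.4878 0.0745 0.0748] yaw 90.68 tilt [ 0.002 -0.    -1.   ] left [ 0.8 -0.5  2.8] F [ 0.1  1.1 -3.6] gw 0.0075 t 3.65
0 y 0.0745 z 0.072
4 y 0.0678 z 0.0857
8 y 0.0601 z 0.099
12 y 0.0515 z 0.1116
16 y 0.042 z 0.1236
20 y 0.0317 z 0.135
24 y 0.0206 z 0.1456
28 y 0.0089 z 0.1554
32 y -0.0035 z 0.1643
36 y -0.0166 z 0.1724
40 y -0.0301 z 0.1795
44 y -0.0441 z 0.1857
48 y -0.0585 z 0.1909
```

Emit:
{"name": "jog_arm", "arguments": {
  "deltas": [
    [[0,0,0,0,0,0,0],[0,0,0,0,0,0,0]]
  ]
}}

```text
clock: 3.85
eef_pos: [0.4878, 0.0745, 0.0748]
tool_rot: [-0.006, 1.0, -0.0, 0.001]
ft_force: [0.4, 0.5, -2.8]
grip_width: 0.0075
```

Run:
```python
from w import *
left([.487,.074,.072])
im=camera('wrist');save(im[150:400,180:480].repeat(2,0).repeat(2,1),'w2')
```

```text
eef [0.4878 0.0745 0.0748] yaw 90.67 tilt [ 0.003  0.    -1.   ] left [ 0.8 -0.5  2.8] F [ 0.4  0.5 -2.8] gw 0.0075 t 3.85
```

View pics/w2.png

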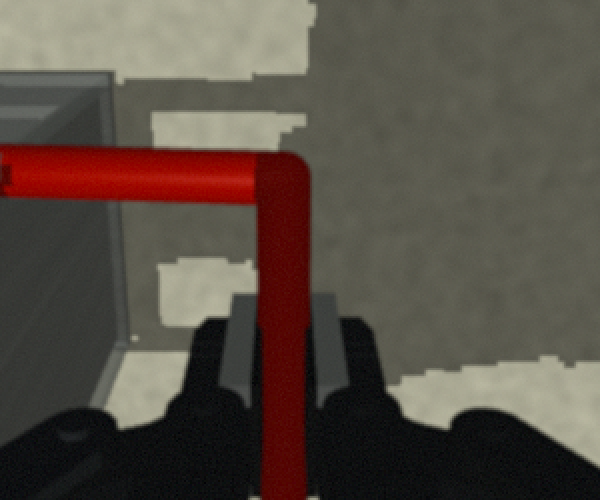

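Emit:
{"name": "jog_arm", "arguments": {
  "deltas": [
    [[0,-5,-10,0,0,0,0],[0,-7,-14,0,0,0,0],[0,-8,-13,0,0,0,0],[0,-9,-13,0,0,0,0],[0,-9,-12,0,0,0,0]]
  ]
}}

```text
clock: 4.4
eef_pos: [0.4854, 0.0346, 0.1377]
tool_rot: [-0.007, 1.0, -0.001, -0.002]
ft_force: [-0.0, -0.3, -5.0]
grip_width: 0.0076
```

```bash
cat >> w.py <<'E'
# tool pose -> tilt from arc and arc residual; suggest next
def arc(ypiv,sgn,z0):
    o=get_obs();y=(o['eef_pos'][1]-ypiv)*sgn;z=o['eef_pos'][2]-z0+.09
    r=np.hypot(y,z);t=np.degrees(np.arctan2(z,y)-np.arctan2(.09,.2))
    print('tilt %.1f radial err mm %.1f'%(t,(r-np.hypot(.2,.09))*1e3))
E
python3 - <<'E'
from w import *
left([.487,.074,.072]);arc(.0745-.2,1,.0748)
E
```

```text
eef [0.4854 0.0346 0.1377] yaw 90.82 tilt [-0.005 -0.001 -1.   ] left [-2.4 39.5 65.7] F [-0.  -0.3 -5. ] gw 0.0076 t 4.4
tilt 19.5 radial err mm 2.1
```

Emit:
{"name": "jog_arm", "arguments": {
  "deltas": [
    [[0,-11,-10,0,0,0,0],[0,-12,-9,0,0,0,0],[0,-12,-9,0,0,0,0],[0,-12,-8,0,0,0,0],[0,-7,-3,0,0,0,0]]
  ]
}}

```text
clock: 4.9
eef_pos: [0.4867, -0.0237, 0.1818]
tool_rot: [-0.007, 1.0, 0.0, -0.001]
ft_force: [0.1, 3.1, -1.4]
grip_width: 0.0075
```

Run:
```python
from w import *
left([.487,.074,.072]);arc(.0745-.2,1,.0748)
im=camera('top');im2=camera('scene')
a=im[210:310,190:370].repeat(2,0).repeat(2,1)
b=im2[210:330,310:460].repeat(2,0).repeat(2,1)
c=np.zeros((240,660,3),np.uint8);c[:200,:360]=a;c[:240,360:]=b;save(c,'m1')
```

```text
eef [ 0.4867 -0.0237  0.1818] yaw 90.79 tilt [-0.002  0.    -1.   ] left [ -1.9  97.6 109.8] F [ 0.1  3.1 -1.4] gw 0.0075 t 4.9
tilt 38.4 radial err mm 2.4
```

View pics/m1.png

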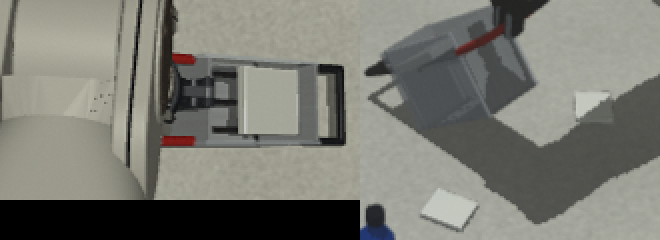

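Emit:
{"name": "jog_arm", "arguments": {
  "deltas": [
    [[0,-12,-5,0,0,0,0],[0,-10,-4,0,0,0,0],[0,-5,-2,0,0,0,0],[0,0,0,0,0,0,0],[0,0,0,0,0,0,0]]
  ]
}}

```text
clock: 5.5
eef_pos: [0.4874, -0.0511, 0.1935]
tool_rot: [-0.007, 1.0, 0.001, -0.001]
ft_force: [-0.7, 2.0, 0.1]
grip_width: 0.0075
```

Run:
```python
from w import *
left([.487,.074,.072]);arc(.0745-.2,1,.0748)
im=camera('top')
a=cv2.resize(im[220:300,260:380],None,fx=5,fy=5,interpolation=cv2.INTER_CUBIC);save(a,'m2')
```

```text
eef [ 0.4874 -0.0511  0.1935] yaw 90.81 tilt [-0.002  0.002 -1.   ] left [ -1.6 124.8 121.8] F [-0.7  2.   0.1] gw 0.0075 t 5.5
tilt 46.1 radial err mm 2.3
```

View pics/m2.png

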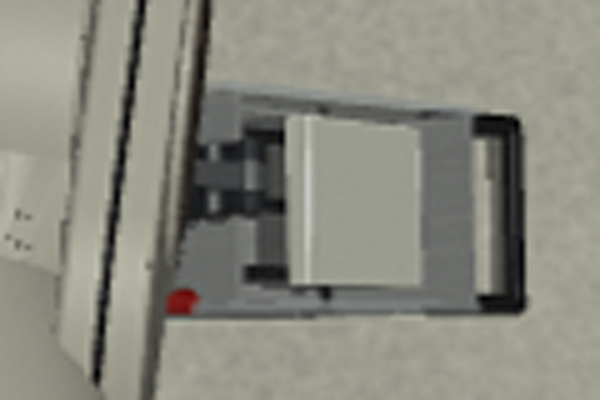

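Run:
```python
from w import *
def tp(y,z,t,yp=-.1255,x=.487):
    c,s=np.cos(np.radians(t)),np.sin(np.radians(t));a=y+.075
    return [x,yp+a*c-z*s,a*s+z*c]
for t in(44,46,48):
  for y,z in((.097-.04,.092),(.015,.092),(.005,.092),(-.064,.092),(-.064,.08),(-.064,.06),(-.064,.03),(-.071,.11),(-.13,.09)): print(t,y,z,proj('top',tp(y,z,t)).round(1))
```

```text
44 0.057 0.092 [302.1 259.6]
44 0.015 0.092 [317.3 260.6]
44 0.005 0.092 [320.8 260.8]
44 -0.064 0.092 [343.4 262.2]
44 -0.064 0.08 [339.3 262.4]
44 -0.064 0.06 [332.5 262.8]
44 -0.064 0.03 [322.7 263.4]
44 -0.071 0.11 [352. 262.]
44 -0.13 0.09 [362.5 263.5]
46 0.057 0.092 [304.9 259.6]
46 0.015 0.092 [319.5 260.6]
46 0.005 0.092 [322.8 260.8]
46 -0.064 0.092 [344.5 262.3]
46 -0.064 0.08 [340.3 262.5]
46 -0.064 0.06 [333.3 262.9]
46 -0.064 0.03 [323.2 263.4]
46 -0.071 0.11 [353.2 262.1]
46 -0.13 0.09 [362.7 263.6]
48 0.057 0.092 [307.8 259.5]
48 0.015 0.092 [321.7 260.6]
48 0.005 0.092 [324.9 260.8]
48 -0.064 0.092 [345.6 262.3]
48 -0.064 0.08 [341.2 262.5]
48 -0.064 0.06 [334.  262.9]
48 -0.064 0.03 [323.6 263.4]
48 -0.071 0.11 [354.3 262.2]
48 -0.13 0.09 [362.8 263.7]
```

The view shows the holder's upper edge near column 320 and its lower edge near 344. That matches it bridging the gap, with its centre at about y = -25 mm. Now I'll lower this end.

Emit:
{"name": "jog_arm", "arguments": {
  "deltas": [
    [[0,10,4,0,0,0,0],[0,12,6,0,0,0,0],[0,13,8,0,0,0,0],[0,13,9,0,0,0,0],[0,12,9,0,0,0,0]]
  ]
}}

```text
clock: 6.05
eef_pos: [0.487, 0.0129, 0.1559]
tool_rot: [-0.007, 1.0, -0.0, 0.001]
ft_force: [-0.7, 3.6, 0.7]
grip_width: 0.0073
```

Emit:
{"name": "jog_arm", "arguments": {
  "deltas": [
    [[0,11,10,0,0,0,0],[0,11,11,0,0,0,0],[0,10,11,0,0,0,0],[0,7,9,0,0,0,0],[0,0,0,0,0,0,0]]
  ]
}}

```text
clock: 6.55
eef_pos: [0.4835, 0.0574, 0.1067]
tool_rot: [-0.009, 1.0, -0.001, -0.003]
ft_force: [-0.5, 0.7, -1.0]
grip_width: 0.0074
```

Run:
```python
from w import *
left([.487,.0745,.0748]);arc(.0745-.2,1,.0748)
```

```text
eef [0.4835 0.0574 0.1067] yaw 91.05 tilt [-0.006 -0.003 -1.   ] left [-4.1 17.1 31.9] F [-0.5  0.7 -1. ] gw 0.0074 t 6.55
tilt 9.5 radial err mm 0.5
```

Emit:
{"name": "jog_arm", "arguments": {
  "deltas": [
    [[-2,6,10,0,0,0,0],[-1,6,10,0,0,0,0],[0,3,6,0,0,0,0],[0,1,3,0,0,0,0],[0,0,0,0,0,0,0]]
  ]
}}

```text
clock: 7.05
eef_pos: [0.487, 0.0755, 0.0774]
tool_rot: [-0.008, 1.0, 0.0, -0.002]
ft_force: [-1.6, -3.8, 3.5]
grip_width: 0.0075
```

Run:
```python
from w import *
left([.487,.0745,.0748]);arc(.0745-.2,1,.0748)
```

```text
eef [0.487  0.0755 0.0774] yaw 90.92 tilt [-0.005  0.001 -1.   ] left [ 0.  -1.   2.6] F [-1.6 -3.8  3.5] gw 0.0075 t 7.05
tilt 0.5 radial err mm 2.0
```

Emit:
{"name": "jog_arm", "arguments": {
  "deltas": [
    [[0,0,2,0,0,0,0],[0,0,1,0,0,0,0],[0,0,0,0,0,0,10],[0,0,0,0,0,0,25],[0,0,0,0,0,0,40]]
  ]
}}

```text
clock: 7.55
eef_pos: [0.4888, 0.0758, 0.078]
tool_rot: [-0.007, 1.0, 0.002, 0.001]
ft_force: [-1.1, 0.2, -0.0]
grip_width: 0.0385
```

Emit:
{"name": "jog_arm", "arguments": {
  "deltas": [
    [[0,0,0,0,0,0,40],[0,0,-25,0,0,0,40],[0,0,-40,0,0,0,40],[0,0,-40,0,0,0,40],[0,0,-40,0,0,0,40]]
  ]
}}

```text
clock: 8.05
eef_pos: [0.484, 0.0751, 0.2195]
tool_rot: [-0.007, 1.0, 0.001, -0.008]
ft_force: [1.2, -0.1, -0.1]
grip_width: 0.0398
```

Emit:
{"name": "jog_arm", "arguments": {
  "deltas": [
    [[0,-40,-10,0,0,0,40],[0,-46,0,0,0,0,40],[0,-46,0,0,0,0,40],[0,-46,0,0,0,0,40],[0,-46,0,0,0,0,40]]
  ]
}}

```text
clock: 8.55
eef_pos: [0.4948, -0.1492, 0.237]
tool_rot: [-0.014, 1.0, 0.003, 0.001]
ft_force: [1.3, 0.3, -0.3]
grip_width: 0.04
```

Run:
```python
from w import *
left([.489,-.175,.072])
o=get_obs();im=camera('wrist');save(im,'w3');top=camera('top');save(top,'t3')
m=camera_model('wrist');f=f_of(m)
T=np.eye(4);T[:3,:3]=R.from_quat(o['tool_rot']).as_matrix();T[:3,3]=o['eef_pos'];P=T@np.array(m['T_tool_cam'])
def pl(u,v,z):
    d=P[:3,:3]@[(u-m['cx'])/f,(v-m['cy'])/f,1];return P[:3,3]+d*(z-P[2,3])/d[2]
def pr(p):
    c=np.linalg.inv(P)@np.append(p,1);return (m['cx']+f*c[0]/c[2],m['cy']+f*c[1]/c[2])
for x in(.455,.47):print('expected black bar px',np.round(pr([x,-.175,.09]),1))
a=top.astype(int);red=(a[...,0]>90)&(a[...,1]<60)&(a[...,2]<60);red[:, :200]=0;red[:,260:]=0;red[:225]=0;red[300:]=0
v,u=np.nonzero(red);print('red top',len(u),u.min(),u.max(),v.min(),v.max())
```

```text
eef [ 0.4948 -0.1492  0.237 ] yaw 91.65 tilt [ 0.003  0.006 -1.   ] left [  7.  -26.6 164.8] F [ 1.3  0.3 -0.3] gw 0.04 t 8.55
expected black bar px [289.4 172.3]
expected black bar px [289.3 191.8]
red top 331 221 246 241 282
```

View pics/w3.png

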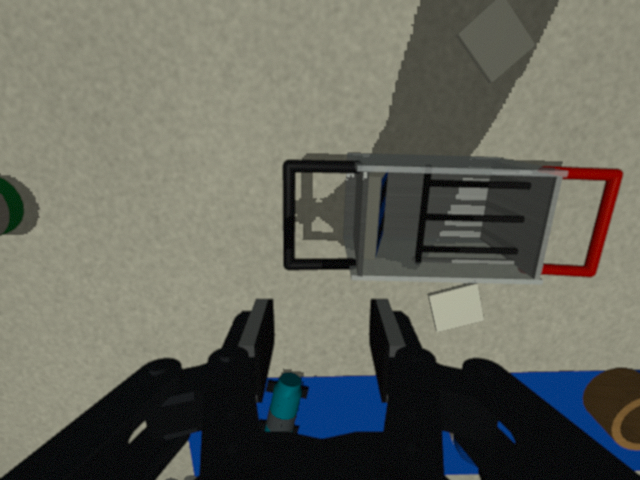

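The wrist view shows the rack empty and a blue sliver at about (383,215) by the black wall, so the holder now stands in the gap. The black bar at column 289 is where I expected it.

Emit:
{"name": "jog_arm", "arguments": {
  "deltas": [
    [[4,-14,10,0.4,0.2,1,40],[3,-12,35,0,0,0,40],[0,0,40,0,0,0,40],[0,0,25,0,0,0,40],[0,0,0,0,0,0,40]]
  ]
}}

```text
clock: 9.15
eef_pos: [0.4892, -0.1798, 0.1236]
tool_rot: [0.0, 1.0, -0.001, 0.001]
ft_force: [-0.5, 0.7, -0.4]
grip_width: 0.04
```

Run:
```python
from w import *
left([.489,-.175,.072])
```

```text
eef [ 0.4892 -0.1798  0.1236] yaw 89.95 tilt [ 0.003 -0.002 -1.   ] left [ 0.3  4.9 51.6] F [-0.5  0.7 -0.4] gw 0.04 t 9.15
```

Emit:
{"name": "jog_arm", "arguments": {
  "deltas": [
    [[0,5,15,0,0,-0.5,40],[0,0,22,0,0,0,40],[0,0,12,0,0,0,40],[0,0,0,0,0,0,40]]
  ]
}}

```text
clock: 9.55
eef_pos: [0.4923, -0.1729, 0.0768]
tool_rot: [-0.005, 1.0, -0.001, 0.003]
ft_force: [-0.0, 0.2, -0.0]
grip_width: 0.0399
```

Run:
```python
from w import *
left([.489,-.175,.074])
```

```text
eef [ 0.4923 -0.1729  0.0768] yaw 90.63 tilt [ 0.007 -0.002 -1.   ] left [ 3.4 -2.1  2.8] F [-0.   0.2 -0. ] gw 0.0399 t 9.55
```

Emit:
{"name": "jog_arm", "arguments": {
  "deltas": [
    [[2,-2,3,0,0.3,0,40],[0,0,0,0,0,0,0],[0,0,0,0,0,0,0],[0,0,0,0,0,0,0],[0,0,0,0,0,0,0]]
  ]
}}

```text
clock: 10.05
eef_pos: [0.4927, -0.1752, 0.0772]
tool_rot: [-0.006, 1.0, -0.001, 0.003]
ft_force: [0.7, 0.3, -2.8]
grip_width: 0.0078
```

Run:
```python
from w import *
left([.489,-.175,.074])
```

```text
eef [ 0.4927 -0.1752  0.0772] yaw 90.64 tilt [ 0.007 -0.003 -1.   ] left [3.7 0.3 3.2] F [ 0.7  0.3 -2.8] gw 0.0078 t 10.05
```

Emit:
{"name": "jog_arm", "arguments": {
  "deltas": [
    [[0,4,-9,0,0,0,0],[0,6,-11,0,0,0,0],[0,6,-11,0,0,0,0],[0,7,-11,0,0,0,0],[0,8,-10,0,0,0,0]]
  ]
}}

```text
clock: 10.55
eef_pos: [0.4905, -0.1421, 0.1315]
tool_rot: [-0.005, 1.0, -0.001, 0.001]
ft_force: [0.9, 0.9, -5.8]
grip_width: 0.0074
```

Run:
```python
from w import *
left([.489,-.175,.074]);arc(.0248,-1,.0772)
```

```text
eef [ 0.4905 -0.1421  0.1315] yaw 90.53 tilt [ 0.003 -0.002 -1.   ] left [  2.  -32.8  57.6] F [ 0.9  0.9 -5.8] gw 0.0074 t 10.55
tilt 16.6 radial err mm 1.3
```

Emit:
{"name": "jog_arm", "arguments": {
  "deltas": [
    [[0,10,-11,0,0,0,0],[0,11,-10,0,0,0,0],[0,11,-9,0,0,0,0],[0,12,-8,0,0,0,0],[0,12,-7,0,0,0,0]]
  ]
}}

```text
clock: 11.05
eef_pos: [0.4902, -0.0811, 0.1823]
tool_rot: [-0.005, 1.0, -0.002, 0.003]
ft_force: [0.4, -0.3, -4.1]
grip_width: 0.0075
```

Run:
```python
from w import *
left([.489,-.175,.074]);arc(.0248,-1,.0772)
im=camera('top')
a=cv2.resize(im[215:305,210:340],None,fx=5,fy=5,interpolation=cv2.INTER_CUBIC)
s=cv2.resize(camera('scene')[210:330,310:460],None,fx=1,fy=1)
save(a,'m3')
```

```text
eef [ 0.4902 -0.0811  0.1823] yaw 90.58 tilt [ 0.006 -0.004 -1.   ] left [  2.8 -93.4 108.6] F [ 0.4 -0.3 -4.1] gw 0.0075 t 11.05
tilt 37.3 radial err mm 2.7
```

View pics/m3.png

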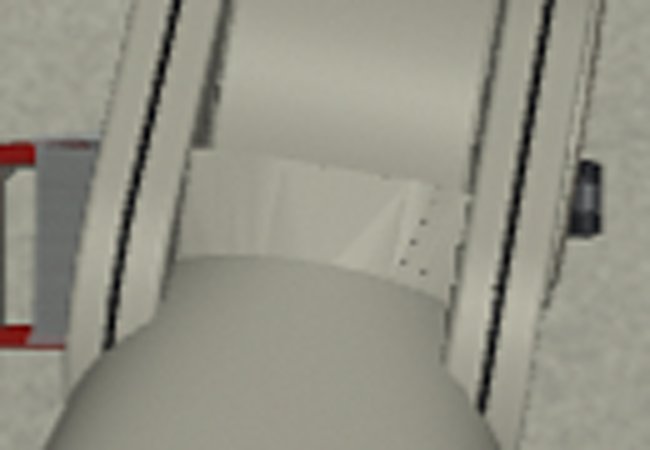

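The arm hides the tray here. I'll go on to about 47° and hold.

Emit:
{"name": "jog_arm", "arguments": {
  "deltas": [
    [[0,12,-5,0,0,0,0],[0,11,-4,0,0,0,0],[0,7,-2,0,0,0,0],[0,0,0,0,0,0,0],[0,0,0,0,0,0,0]]
  ]
}}

```text
clock: 11.65
eef_pos: [0.4911, -0.0505, 0.1963]
tool_rot: [-0.006, 1.0, -0.004, 0.005]
ft_force: [0.2, -2.3, 2.6]
grip_width: 0.0072
```

Run:
```python
from w import *
left([.489,-.175,.074]);arc(.0248,-1,.0772)
a=cv2.resize(camera('scene')[200:320,300:470],None,fx=4,fy=4,interpolation=cv2.INTER_CUBIC);save(a,'m4')
w=camera('wrist');save(w,'w4')
w=w.astype(int);bl=(w[...,2]>w[...,0]*1.6)&(w[...,2]>60)&(np.arange(480)[:,None]<360);v,u=np.nonzero(bl);print('wrist blue',len(u),(u.min(),u.max(),v.min(),v.max()) if len(u) else '')
```

```text
eef [ 0.4911 -0.0505  0.1963] yaw 90.69 tilt [ 0.011 -0.008 -1.   ] left [   4.9 -123.4  123.3] F [ 0.2 -2.3  2.6] gw 0.0072 t 11.65
tilt 46.0 radial err mm 2.9
wrist blue 0
```

View pics/m4.png

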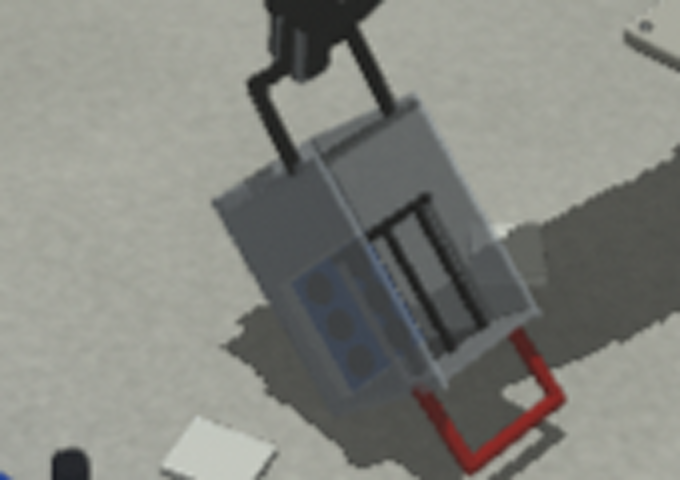

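The scene view shows the blue face with its cups facing up on the floor under the rack, at about (340,325) in the crop. Now I'll lower the black end.

Emit:
{"name": "jog_arm", "arguments": {
  "deltas": [
    [[0,-10,4,0,0,0,0],[0,-12,6,0,0,0,0],[0,-13,8,0,0,0,0],[0,-13,9,0,0,0,0],[0,-12,9,0,0,0,0]]
  ]
}}

```text
clock: 12.25
eef_pos: [0.493, -0.1154, 0.1586]
tool_rot: [-0.006, 1.0, -0.003, 0.007]
ft_force: [1.0, 1.1, 0.1]
grip_width: 0.0077
```

Emit:
{"name": "jog_arm", "arguments": {
  "deltas": [
    [[0,-11,10,0,0,0,0],[0,-11,11,0,0,0,0],[0,-10,11,0,0,0,0],[0,-7,9,0,0,0,0],[0,0,0,0,0,0,0]]
  ]
}}

```text
clock: 12.75
eef_pos: [0.4914, -0.159, 0.1093]
tool_rot: [-0.004, 1.0, -0.001, 0.003]
ft_force: [-0.1, -1.1, -0.2]
grip_width: 0.007
```

Run:
```python
from w import *
left([.492,-.175,.077]);arc(.0248,-1,.0772)
```

```text
eef [ 0.4914 -0.159   0.1093] yaw 90.42 tilt [ 0.007 -0.001 -1.   ] left [ -0.2 -15.9  32.3] F [-0.1 -1.1 -0.2] gw 0.007 t 12.75
tilt 9.4 radial err mm 1.4
```

Emit:
{"name": "jog_arm", "arguments": {
  "deltas": [
    [[0,-5,9,0,0,0,0],[0,-5,9,0,0,0,0],[0,-4,7,0,0,0,0],[0,-2,4,0,0,0,0],[0,0,2,0,0,0,0]]
  ]
}}

```text
clock: 13.25
eef_pos: [0.4939, -0.1771, 0.0801]
tool_rot: [-0.005, 1.0, -0.002, 0.006]
ft_force: [-3.7, 0.5, 16.2]
grip_width: 0.0072
```

Run:
```python
from w import *
left([.492,-.175,.077]);arc(.0248,-1,.0772)
```

```text
eef [ 0.4939 -0.1771  0.0801] yaw 90.54 tilt [ 0.012 -0.004 -1.   ] left [1.9 2.1 3.1] F [-3.7  0.5 16.2] gw 0.0072 t 13.25
tilt 0.5 radial err mm 2.9
```

Emit:
{"name": "jog_arm", "arguments": {
  "deltas": [
    [[0,0,-0.5,0,0,0,0],[0,0,0,0,0,0,10],[0,0,0,0,0,0,25],[0,0,0,0,0,0,40],[0,0,0,0,0,0,40]]
  ]
}}

```text
clock: 13.75
eef_pos: [0.4948, -0.1765, 0.082]
tool_rot: [-0.006, 1.0, -0.002, 0.007]
ft_force: [0.8, -0.3, -0.7]
grip_width: 0.0402
```

Emit:
{"name": "jog_arm", "arguments": {
  "deltas": [
    [[0,0,-20,0,0,0,40],[0,0,-40,0,0,0,40],[0,0,-40,0,0,0,40],[0,0,-40,0,0,0,40],[0,0,-20,0,0,0,40]]
  ]
}}

```text
clock: 14.25
eef_pos: [0.4892, -0.1748, 0.2414]
tool_rot: [-0.006, 1.0, -0.0, 0.001]
ft_force: [0.7, -0.5, -0.8]
grip_width: 0.0399
```

Emit:
{"name": "jog_arm", "arguments": {
  "deltas": [
    [[20,-10,0,0,0,0,40],[30,-20,0,0,0,0,40],[30,-20,0,0,0,0,40],[30,-20,0,0,0,0,40],[0,0,0,0,0,0,40]]
  ]
}}

```text
clock: 14.75
eef_pos: [0.3807, -0.249, 0.2451]
tool_rot: [-0.008, 1.0, -0.003, 0.006]
ft_force: [0.9, 0.9, 0.2]
grip_width: 0.0398
```

Run:
```python
from w import *
left([.489,-.175,.077])
t=camera('top');s=camera('scene')
for c,z in (('top',0),):
    for n,zz in [('machine',.02),('ink',.11),('tape',.05),('soap',.17)]:
        for r in masks_of(n,c)[:1]: print(n,r['conf'],np.round(r['at']))
a=t.astype(int);red=(a[...,0]>90)&(a[...,1]<60)&(a[...,2]<60);red[:, :200]=0;red[:,260:]=0;red[:225]=0;red[300:]=0
v,u=np.nonzero(red);print('red top',len(u),u.min(),u.max(),v.min(),v.max())
A=cv2.resize(t[230:295,205:355],(600,260),interpolation=cv2.INTER_CUBIC);B=cv2.resize(s[210:320,310:460],(440,322),interpolation=cv2.INTER_CUBIC)
c=np.zeros((582,600,3),np.uint8);c[:260]=A;c[260:,:440]=B;save(c,'f1')
```

```text
eef [ 0.3807 -0.249   0.2451] yaw 90.93 tilt [ 0.011 -0.006 -1.   ] left [-107.7   73.3  168.9] F [0.9 0.9 0.2] gw 0.0398 t 14.75
machine 0.59 [344. 148.]
ink 0.95 [253. 150.]
tape 0.77 [173. 168.]
soap 0.76 [481. 253.]
red top 345 222 246 242 283
```

View pics/f1.png

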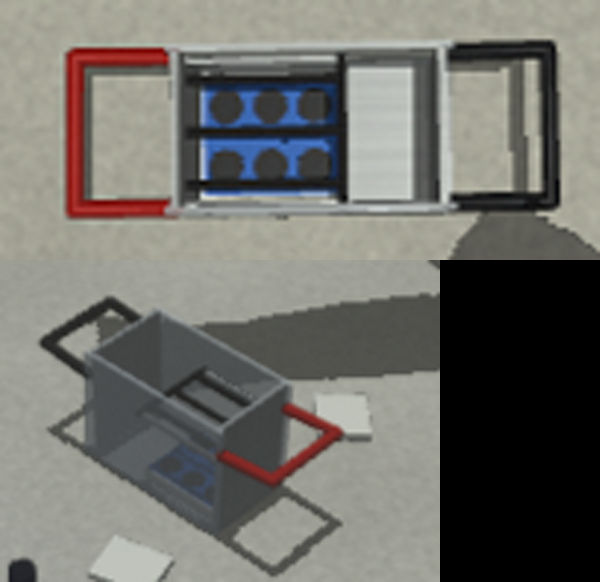

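The final view shows all six cups facing up under the rack, the tray flat, and the red bar within 1–2 px of its start position. I'm handing in.

```bash
python3 -c "from workcell import *; print(job_done())"
```

```text
the job is handed in; nothing more can be done
None
```

The holder now lies cup face up on the tray's floor under the rack. The tray is flat and released, and I handed the job in at about 15 s on the robot's clock; no verdict was reported.

- **Red handle:** I lifted it to about 46°, and the holder slid out until it bridged the gap. After I lowered that end, the holder was standing in the gap rather than bridging it.
- **Black handle:** I lifted it to about 46°, and the holder turned over and slid under the rack. I lowered that end too, then backed the arm clear, with no contact force left.

**Last checks:** The top view shows all six cups facing up, and the red bar is within 2 px (about 4 mm) of where it started. I did not measure the tray's flatness; it looks flat in both views.

**One disagreement:** The network's point for the tape roll moved from (166,157) to (173,168) between the first and last pictures. The arm passed nowhere near the roll, so I put this down to noise in the mask around its hole and did not check further. The other three bystanders stayed within 3 px.

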